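# Load the drilling cradle

### The arm

A 6-joint arm with a two-finger parallel gripper is mounted at the origin on the work surface. World frame = base frame: x ahead of the robot, y to its left, z up, the work surface at z = 0. Lengths are in mm, angles in degrees, forces in N, time in s.
With the tool pointing down it reaches from about 300 to 850 mm from the base axis. Payload 4.2 kg.
Tool frame: the origin (TCP) lies at the very end of the fingers, on their centre line; the grasp point (between the pads) lies 19 mm behind it; z points along the fingers, y is the line along which they close (so a half turn about z gives the same grasp; the last joint's range is limited). The gripper opens to 91 mm and grips with 3 to 60 N. Pads are 32 mm wide; open, the fingers measure 118 mm over their backs; the gripper's body (76 mm by 178 mm) begins 60 mm behind the grasp point.
Start: joints at [-66.234, 18.312, 89.639, -0, 72.044, -1.146], TCP at [242.212, -521.514, 213.976] pointing down, gripper open.
Joint ranges: [-177.97, 177.97], [-48.28, 115.42], [12.27, 149.76], [-77.06, 257.06], [2.81, 150.46], [-146.56, 146.56]. Speed limits (degrees/s): [147.25, 147.25, 180, 180, 180, 180].

### API

Orientations are given as [roll, pitch, yaw] about the fixed x, y, z axes, in that order (R = Rz(yaw) Ry(pitch) Rx(roll)).
In Python, from workcell import env, eyes gives the robot as it stands.
- The arm moves only by the tool send_rows, never from a script. Its argument "targets" is text: rows parted by semicolons, each of 7 numbers parted by spaces: the shift along the tool's x, y, z in m, then the turn, a rotation vector about the tool's x, y, z in degrees, then the opening in per cent of the stroke, from 0 (shut) to 100 (fully open). A call has 1 to 12 rows; each row is the pose to reach, as a shift and turn from the pose commanded when the call began, along the tool's axes at that moment; what a row does not reach only later rows make up. A row lasts 1/12 s, in which the tool goes at most 41.7 mm and 7.16 degrees, less where a joint would pass 70% of its speed; a pose out of reach is approached as far as the arm can. A call with a gripper value outside its range is refused whole. The fingers move at their own pace and stop on an object; "grip_force" is the grip in N (left out, the last holds). Time passes only in rows, so rows that repeat a pose let the fingers close. It gives the time, the measured TCP pose, the force, the opening and the grip force at its end, in the units of the state.
- env.state(): the state, without advancing time (a new reading comes with each control period).
- eyes.grab_frame(name): name is "side" or "top"; returns a dict with "image" (480x640x3 uint8, blue, green, red), "fovy" (degrees; the focal length in pixels is half the picture's height over the tangent of half this angle, whatever the lens; pixels are square), "cx", "cy" (the principal point, pixels), "eye" and "attitude" of the camera in the world. Camera axes: x right, y up, looking along -z (the intrinsics and any distortion apply to the point x, -y, -z); pixel columns grow to the right and rows downward; lengths in mm; the calibration is good to about 2 mm. A picture is of the moment at which its call begins. There is no depth.
- env.job_done(): hands the job in; it is judged then, once.
The state is a dict: "time_s": time; "qpos": joint angles; "qvel": joint speeds; "effort": joint torques, N m; "ee_pos": TCP position; "ee_rot": TCP orientation; "force": force on the tool from outside, world axes, zero at the start; "torque": the same for the moment, N m; "gripper_width": finger opening in mm; "gripper_force": force on a finger pad.
Only numpy, scipy, OpenCV 4.12 (cv2) and the standard library are available. Lean on these libraries where they do the work, as an engineer would, in place of code of your own. Each camera call takes 0.05 s, during which the arm holds its last target. There are 200 camera calls.

### The job

Take the 120 mm aluminium bar (the middle length of the three) from the blue rack and load it in the green sloping drilling cradle: push its upper end gently against the brass spring plunger until the other end clears the red lip, lower it fully into both V rests and let go, so that the spring holds it against the lip. Do not ram the plunger, and leave the other two bars and everything else on the bench where they are.

Things in the scene. Friction and masses are not known exactly. Their poses are not given: they have to be found in the camera images.
- blank_100: plain round aluminium bar, 24 mm diameter, 100 mm long, about 0.17 kg; too short for the cradle. Origin at its centre, x along its axis. At the start it lies level in one of the rack's three places, centred over it, bar axis 50 mm above the bench; which bar is in which place varies.
- blank_120: plain round aluminium bar, 24 mm diameter, 120 mm long, about 0.2 kg; the one that fits the cradle. Origin at its centre, x along its axis. At the start it lies level in one of the rack's three places, centred over it, bar axis 50 mm above the bench; which bar is in which place varies.
- blank_140: plain round aluminium bar, 24 mm diameter, 140 mm long, about 0.23 kg; too long for the cradle. Origin at its centre, x along its axis. At the start it lies level in one of the rack's three places, centred over it, bar axis 50 mm above the bench; which bar is in which place varies.
- rack: blue fixed rack, base plate 130 x 225 x 10 mm, three places side by side 80 mm apart along its y; in each place a bar lies along the rack's x in two 12 mm thick V saddles whose centres are 36 mm either side of the middle, so the middle 60 mm of each bar is free underneath down to the base plate. Origin at the centre of the underside, z up.
- cradle_bed: the fixed green drilling cradle on a 250 x 110 mm base, bed sloping at 20 degrees. Origin: where the centre of the fitted 120 mm bar belongs, 115 mm above the bench. x: up the slope along the fitted bar's axis, towards the plunger; z: square to the slope, upwards. Between its V rests the bar is free to 40 mm below its axis. Plunger housing: from x = +95 mm, 16 mm above the axis.
- rest_low (a point): the lower of the cradle's two steel V rests, -42 mm along the cradle's x from its origin: a 12 mm thick 90-degree V, mouth 38 mm wide, its edges 2 mm above the fitted bar's axis. This point lies on the fitted bar's axis.
- rest_high (a point): the upper of the cradle's two steel V rests, +42 mm along the cradle's x from its origin: a 12 mm thick 90-degree V, mouth 38 mm wide, its edges 2 mm above the fitted bar's axis. This point lies on the fitted bar's axis.
- end_lip (a point): middle of the top edge, on the side facing the bar, of the red end lip at the low end of the cradle: at x = -60 mm, 5 mm below the fitted bar's axis. The lip is 10 mm thick (away from the bar) and 34 mm wide; a bar raised more than 7 mm square to the slope clears it.
- plunger_face (a point): centre of the flat face of the round brass plunger head (22 mm diameter), which looks down the slope at the bar's upper end; 2 mm above the line of the fitted bar's axis. Untouched it stands at x = +54 mm of the cradle, that is 114 mm from the end lip; pressed in it moves along the cradle's +x.
- plunger (a joint): how far the plunger is pushed in (m): 0 untouched, 0.006 with the 120 mm bar fitted, hard end at 0.014. Spring: 3 N to start it, then 0.7 N per mm: 7 N fitted, 13 N at the end of travel.
- fluid_bottle: grey bottle with blue label, 90 mm diameter, 200 mm tall, origin at the centre of its underside; a bystander.
- spray_can: spray can, 58 mm diameter, 170 mm tall, origin at the centre of its underside; a bystander.
- mug: white mug, 80 mm diameter, 90 mm tall, origin at the centre of its underside; a bystander.
- hammer: hammer lying on the bench, about 260 mm long along its x axis, origin near its middle; a bystander.
- wrench: wrench lying on the bench, about 180 mm long along its x axis; a bystander.
- grease_tin: yellow tin with red lid, 70 mm diameter, 60 mm tall, origin at the centre of its underside; a bystander.
Things that resemble listed ones, but are neither listed nor needed, are in the scene too. Leave any orange look-alike of the blank_120 alone.

How it is judged (in metres and radians):
At the end, for the whole second after the job is handed in: The 120 mm bar lies released and at rest in both V rests of the cradle: its centre within 2.5 mm of the fitted place in each cradle direction, its axis within 0.04 rad of the cradle's, and the plunger held in by 3 to 9 mm (x of blank_120 in the frame of cradle_bed between -0.0025 and 0.0025 m and y of blank_120 in the frame of cradle_bed between -0.0025 and 0.0025 m and z of blank_120 in the frame of cradle_bed between -0.0025 and 0.0025 m and angle between the x axis of blank_120 and the x axis of cradle_bed, either way round below 0.04 rad and value of joint plunger between 0.003 and 0.009 m and linear speed of blank_120 below 0.02 m/s); the robot touches nothing.
It fails at once if the plunger rammed: more than 40 N between it and anything (contact force between plunger and anything else above 40 N).
It fails at once if one of the other two bars moved by more than 20 mm (distance of any of blank_100, blank_140 from where it was at the start of the episode above 0.02 m).
It fails at once if a bystander on the bench (bottle, can, mug, hammer, wrench, tin) moved by more than 20 mm (distance of any of fluid_bottle, spray_can, mug, hammer, wrench, grease_tin from where it was at the start of the episode above 0.02 m).
It also fails if it takes over 51 s, if anything falls off the work surface, if the arm or the gripper's body presses on something with over 40 N, if the wrist force passes 120 N, or if a joint passes its speed limit or range.

## Working session

There is one attempt and no reset: what is moved stays moved. The work goes in short steps, Python scripts to look and compute and a tool call to move; the robot and the scene stay as the last step left them, time stands still between calls to the robot, and variables do not carry over. Pictures are saved under pics/ and viewed, at most 10 in all, crops included, and the job is handed in when it is done.

Besides the shell and the picture viewer there is one more tool, called as name(argument=value, ...) on one line, values as JSON. send_rows: Moves the arm, as the interface text tells. Its arguments: {"type":"object","properties":{"targets":{"type":"string"},"grip_force":{"type":"number"}},"required":["targets"]}

```bash
ls; mkdir -p pics; python3 - <<'E'
from workcell import env, eyes
import cv2
for n in("side","top"):
    f=eyes.grab_frame(n); cv2.imwrite(f"pics/{n}0.png",f["image"]); print({k:v for k,v in f.items() if k!="image"})
print(env.state())
E
```

```text
pics
{'fovy': 46.91852231511229, 'cx': 319.03437451108135, 'cy': 239.50847258828713, 'eye': array([ -132.40273319, -1168.3759584 ,   855.20092487]), 'attitude': array([ 61.06447425,   0.44409767, -33.53740699])}
{'fovy': 48.00638618152393, 'cx': 322.8782497579035, 'cy': 237.04541969965067, 'eye': array([ 405.5393274 ,  -50.29797348, 1549.66275692]), 'attitude': array([ 6.66116225e+00,  1.23217781e-02, -9.12621803e+01])}
{'time_s': 0.1, 'qpos': array([-6.62339833e+01,  1.83468990e+01,  8.96983933e+01, -1.25556584e-03,
        7.20444457e+01, -1.14715877e+00]), 'qvel': array([-0.06370649, -0.09265766, -0.20938499, -0.00249526, -0.04762173,
       -0.04069592]), 'effort': array([-2.92833902e-04, -4.13334560e+01, -2.32509595e+01,  7.28227082e-02,
        4.22252517e-02, -5.34046058e-05]), 'ee_pos': array([ 242.01806598, -521.09262768,  213.22210671]), 'ee_rot': array([-1.79910256e+02, -6.03018720e-04,  2.49135630e+01]), 'force': array([-0.30697707, -0.1906247 ,  0.10047562]), 'torque': array([0.03904508, 0.00764982, 0.01949044]), 'gripper_force': 0.0, 'gripper_width': 91.24611681567353}
```

View pics/side0.png

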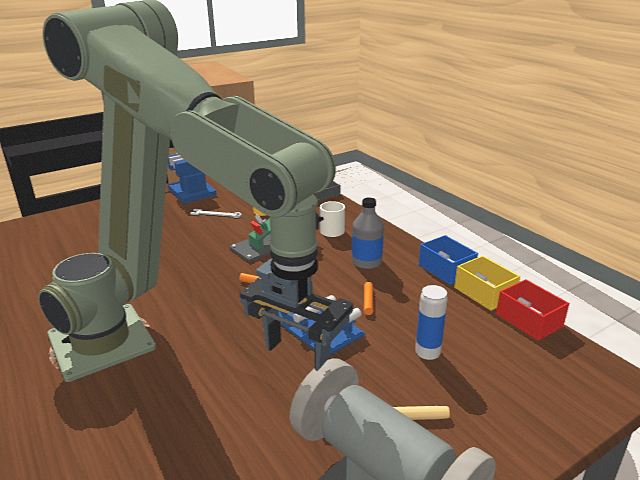

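View pics/top0.png

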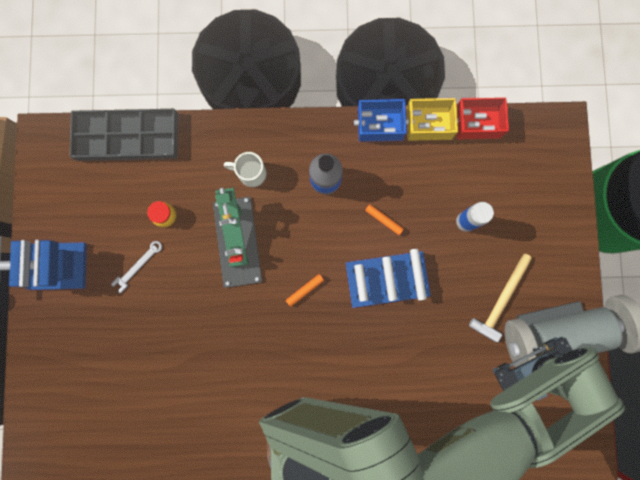

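The side view shows the arm covering most of the rack, at about (320,330). The top view shows the blue rack at (388,278) with three bars: left (361,283), middle (390,279) and right (418,275). The cradle is at (238,240), with its red lip near (236,259) and the plunger near (226,195). The orange look-alikes are at (384,219) and (305,290). The bar in the middle place looks like the medium length, so I'll enlarge both areas to confirm.

```bash
python3 - <<'E'
import cv2,numpy as np
a=cv2.imread("pics/top0.png")
r=cv2.resize(a[240:315,340:440],None,fx=7.5,fy=7.5,interpolation=cv2.INTER_CUBIC)  # 750x562
cv2.imwrite("pics/rack.png",r)
c=cv2.resize(a[180:295,190:290],None,fx=5.2,fy=5.2,interpolation=cv2.INTER_CUBIC)
cv2.imwrite("pics/cr.png",c)
E
```

```text
(no output)
```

View pics/rack.png

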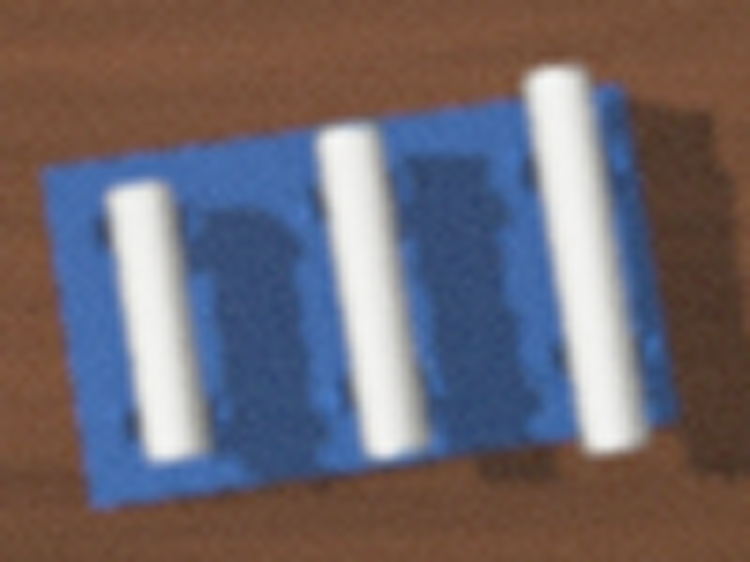

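View pics/cr.png

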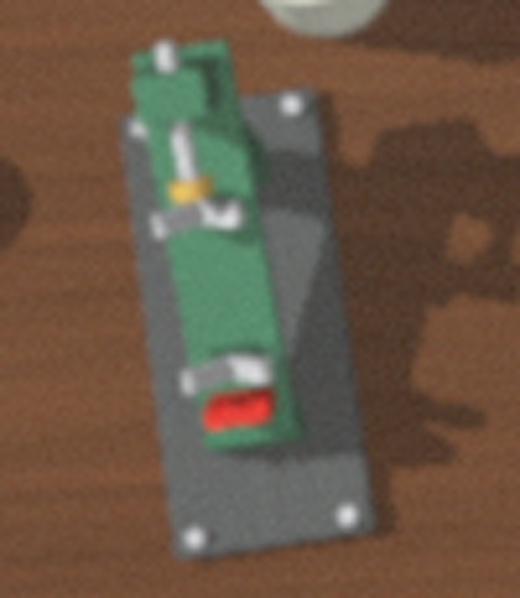

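The crops agree with that. Measured end to end, the bars are about 275 px (left), 322 px (middle) and 375 px (right), a ratio of 100:117:136. That makes the middle one, at image (390,279), blank_120. It is white aluminium and sits in the blue rack, so it isn't an orange look-alike. The cradle crop shows the red lip at (237,409), the rests at (197,218) and (228,374), and the brass head at (189,190).

```bash
cat > h.py <<'E'
import numpy as np, cv2
from scipy.spatial.transform import Rotation as R
from scipy.optimize import least_squares
top=dict(fovy=48.00638618152393,cx=322.8782497579035,cy=237.04541969965067,eye=np.array([405.5393274,-50.29797348,1549.66275692]),attitude=[6.66116225,.0123217781,-91.2621803])
side=dict(fovy=46.91852231511229,cx=319.03437451108135,cy=239.50847258828713,eye=np.array([-132.40273319,-1168.3759584,855.20092487]),attitude=[61.06447425,.44409767,-33.53740699])
def proj(P,c):
    f=240/np.tan(np.radians(c['fovy']/2)); p=(np.atleast_2d(P)-c['eye'])@R.from_euler('xyz',c['attitude'],degrees=True).as_matrix()
    return np.c_[c['cx']-f*p[:,0]/p[:,2], c['cy']+f*p[:,1]/p[:,2]]
def ray(uv,c,z):
    f=240/np.tan(np.radians(c['fovy']/2)); uv=np.atleast_2d(uv)
    d=np.c_[(uv[:,0]-c['cx'])/f,-(uv[:,1]-c['cy'])/f,-np.ones(len(uv))]@R.from_euler('xyz',c['attitude'],degrees=True).as_matrix().T
    return c['eye']+d*((z-c['eye'][2])/d[:,2])[:,None]
def crad(p): # x,y,yaw -> rotation, origin
    return R.from_euler('ZY',[p[2],-20],degrees=True).as_matrix(), np.array([p[0],p[1],115])
E
python3 - <<'E'
from h import *
un=lambda q,s,o:(np.array(q,float)+.5)/s-.5+o
for n,q in dict(b100=[(107,192),(170,185),(147,460),(208,452)],b120=[(318,135),(380,130),(365,455),(430,445)],b140=[(525,75),(588,70),(585,450),(648,440)]).items():
    w=ray(un(q,7.5,(340,240)),top,50); a=(w[0]+w[1])/2;b=(w[2]+w[3])/2
    print(n,((a+b)/2).round(1),np.linalg.norm(a-b).round(1),np.linalg.norm(w[0]-w[1]).round(1),np.degrees(np.arctan2(*(a-b)[1::-1])).round(2))
pts=[((203,408),(-60,17,-5)),((270,392),(-60,-17,-5)),((189,198),(54,0,2)),((133,124),None),((312,92),None),((372,528),None),((178,555),None)]
uv=un([p[0] for p in pts],5.2,(190,180))
b=ray(uv[3:],top,10);print('base',b.round(1),b.mean(0),[np.linalg.norm(b[i]-b[(i+1)%4]).round(1) for i in range(4)])
ax=(b[0]+b[1]-b[2]-b[3]);print('yaw',np.degrees(np.arctan2(ax[1],ax[0])))
L=np.array([p[1] for p in pts[:3]])
f=lambda p:(proj(crad(p)[1]+L@crad(p)[0].T,top)-uv[:3]).ravel()
s=least_squares(f,[450,150,8]);print(s.x,s.fun.round(2))
E
```

```text
b100 [ 451.5 -155.7   50. ] 99.6 23.6 6.6
b120 [ 461.3 -235.7   50. ] 118.4 23.2 6.64
b140 [ 471.6 -315.1   50. ] 139.2 23.6 6.76
base [[690.2 255.9  10. ]
 [706.1 156.1  10. ]
 [462.8 124.7  10. ]
 [450.4 231.   10. ]] [577.35474688 191.91951637  10.        ] [np.float64(101.1), np.float64(245.3), np.float64(107.0), np.float64(241.1)]
yaw 6.639795116182376
[580.84000695 194.62622841   9.63487435] [ 0.4   0.04 -0.15  0.75 -0.25 -0.78]
```

```bash
cat > mv.py <<'E'
# usage: mv.py "from x y z r p y" "to ..." ... : shift (m) and rotvec (deg) in the from-frame
import sys,numpy as np
from scipy.spatial.transform import Rotation as R
g=lambda s:np.array(s.split(),float)
a=g(sys.argv[1]);Ra=R.from_euler('xyz',a[3:],degrees=True)
for s in sys.argv[2:]:
    b=g(s);Rb=R.from_euler('xyz',b[3:],degrees=True)
    print((Ra.inv().apply(b[:3]-a[:3])/1000).round(4),np.degrees((Ra.inv()*Rb).as_rotvec()).round(2))
E
python3 mv.py "242.212 -521.514 213.976 180 0 24.912" "461.3 -235.7 130 180 0 6.65" "461.3 -235.7 31 180 0 6.65"
```

```text
[ 0.3191 -0.1669  0.084 ] [-0.   -0.   18.26]
[ 0.3191 -0.1669  0.183 ] [-0.   -0.   18.26]
```

send_rows(targets="0.3191 -0.1669 0.084 0 0 18.26 60; 0.3191 -0.1669 0.084 0 0 18.26 60; 0.3191 -0.1669 0.084 0 0 18.26 60; 0.3191 -0.1669 0.084 0 0 18.26 60; 0.3191 -0.1669 0.084 0 0 18.26 60; 0.3191 -0.1669 0.084 0 0 18.26 60; 0.3191 -0.1669 0.084 0 0 18.26 60; 0.3191 -0.1669 0.084 0 0 18.26 60; 0.3191 -0.1669 0.084 0 0 18.26 60; 0.3191 -0.1669 0.084 0 0 18.26 60; 0.3191 -0.1669 0.084 0 0 18.26 60; 0.3191 -0.1669 0.084 0 0 18.26 60")

```text
time_s: 1.1
ee_pos: [461.1, -235.8, 129.8]
ee_rot: [180.0, 0.0, 6.7]
force: [-0.0, -0.4, -0.3]
gripper_width: 54.8
gripper_force: 0.0
```

send_rows(targets="0 0 0.02 0 0 0 60; 0 0 0.04 0 0 0 60; 0 0 0.06 0 0 0 60; 0 0 0.08 0 0 0 60; 0 0 0.09 0 0 0 60; 0 0 0.099 0 0 0 60; 0 0 0.099 0 0 0 60; 0 0 0.099 0 0 0 60; 0 0 0.099 0 0 0 60")

```text
time_s: 1.85
ee_pos: [462.0, -236.5, 31.9]
ee_rot: [179.9, -0.1, 6.6]
force: [0.4, -0.2, -0.1]
gripper_width: 54.3
gripper_force: 0.0
```

```bash
python3 - <<'E'
from workcell import env, eyes
import cv2
i=[eyes.grab_frame(n)["image"] for n in("side","top")]
cv2.imwrite("pics/s1.png",i[0]);cv2.imwrite("pics/t1.png",i[1])
a=cv2.resize(i[0][185:275,215:305],(400,400),interpolation=cv2.INTER_CUBIC)
b=cv2.resize(i[0][260:360,240:340],(400,400),interpolation=cv2.INTER_CUBIC)
cv2.imwrite("pics/s1c.png",cv2.hconcat([a,b])); print(env.state()['ee_pos'],env.state()['force'])
E
```

```text
[ 462.03423651 -236.21845824   31.97895266] [ 0.11904761  0.15682535 -1.00662987]
```

View pics/s1c.png

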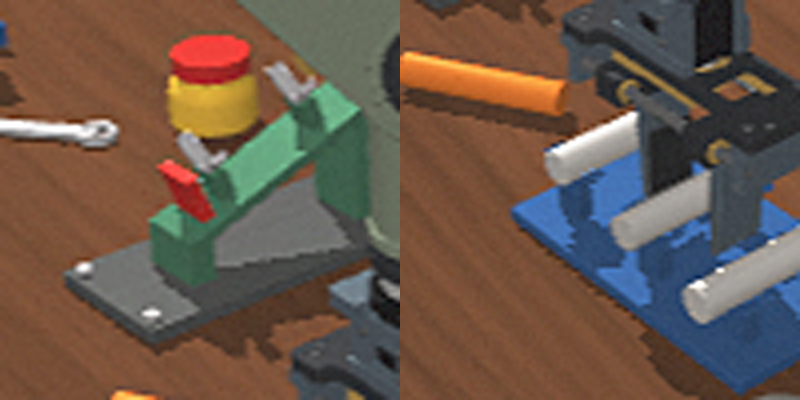

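The crop shows the fingers straddling the middle bar (right panel, around (690,205)) and clear of both neighbours. Next I'll grip and lift.

send_rows(targets="0 0 0 0 0 0 0; 0 0 0 0 0 0 0; 0 0 0 0 0 0 0; 0 0 0 0 0 0 0; 0 0 0 0 0 0 0; 0 0 0 0 0 0 0; 0 0 0 0 0 0 0; 0 0 0 0 0 0 0", grip_force=45)

```text
time_s: 2.62
ee_pos: [461.3, -235.4, 31.0]
ee_rot: [-180.0, -0.0, 6.7]
force: [0.4, 2.4, 2.6]
gripper_width: 23.3
gripper_force: 45.0
```

send_rows(targets="0 0 -0.01 0 0 0 0; 0 0 -0.03 0 0 0 0; 0 0 -0.06 0 0 0 0; 0 0 -0.1 0 0 0 0; 0 0 -0.14 0 0 0 0; 0 0 -0.18 0 0 0 0; 0 0 -0.22 0 0 0 0; 0 0 -0.25 0 0 0 0; 0 0 -0.25 0 0 0 0; 0 0 -0.25 0 0 0 0")

```text
time_s: 3.45
ee_pos: [461.6, -236.2, 282.7]
ee_rot: [179.8, -0.2, 6.6]
force: [0.3, -0.4, -3.6]
gripper_width: 23.2
gripper_force: 45.0
```

```bash
python3 - <<'E'
from workcell import env, eyes
import cv2
i=[eyes.grab_frame(n)["image"] for n in("side","top")]
cv2.imwrite("pics/s2.png",i[0]);cv2.imwrite("pics/t2.png",i[1])
a=cv2.resize(i[0][190:270,220:320],(750,600),interpolation=cv2.INTER_CUBIC)
cv2.imwrite("pics/s2c.png",a)
E
```

```text
(no output)
```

View pics/s2c.png

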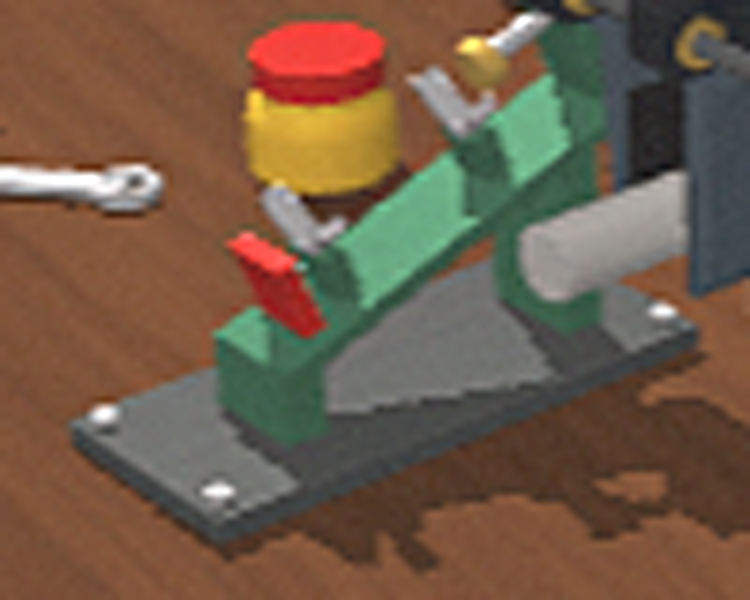

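The crop shows the bar held level and the cradle clear of it. I can read the lip's upper-left inner corner at (247,232), the plunger head at (480,60), the left tips of the Vs at (262,193) and (410,80), and the base corners at (72,428), (215,530) and (697,335).

```bash
python3 - <<'E'
from h import *
un=lambda q,s,o:(np.array(q,float)+.5)/s-.5+np.array(o)
T=[((203,408),(-60,17,-5)),((270,392),(-60,-17,-5)),((189,198),(54,0,2)),((227.5,373),(-42,0,2)),((198,217),(42,0,2))]
S=[((247,232),(-60,17,-5)),((229,243),(-70,17,-5)),((480,60),(54,0,2)),]
TB=[((123,118),(125,55)),((316,92),(125,-55)),((374,530),(-125,-55)),((176,557),(-125,55))]
SB=[((72,428),(-125,55)),((215,530),(-125,-55)),((697,335),(125,-55))]
uT=un([t[0] for t in T],5.2,(190,180));LT=np.array([t[1] for t in T])
uS=un([t[0] for t in S],7.5,(220,190));LS=np.array([t[1] for t in S])
uTB=un([t[0] for t in TB],5.2,(190,180));uSB=un([t[0] for t in SB],7.5,(220,190))
def f(p):
    M,o=crad(p); Z=R.from_euler('z',p[2],degrees=True).as_matrix()
    bp=lambda B:np.array([p[0],p[1],0])+np.array([(b[1][0]+p[3],b[1][1],p[4]) for b in B])@Z.T
    return np.r_[(proj(o+LT@M.T,top)-uT).ravel(),(proj(o+LS@M.T,side)-uS).ravel(),(proj(bp(TB),top)-uTB).ravel(),(proj(bp(SB),side)-uSB).ravel()]
s=least_squares(f,[580,193,7,0,10],loss='soft_l1',f_scale=.5)
print(s.x.round(2));print(f(s.x).reshape(-1,2).round(2))
E
```

```text
[581.57 193.27   7.09  -2.1    8.72]
[[-0.03 -0.37]
 [-0.49  0.9 ]
 [ 1.09 -1.2 ]
 [ 0.02 -0.24]
 [ 0.16 -0.47]
 [-0.17  0.12]
 [-0.24  0.58]
 [-1.15  1.66]
 [-0.44 -0.94]
 [ 0.04 -1.36]
 [ 0.27 -0.19]
 [ 0.05  0.24]
 [-1.45  0.18]
 [-0.44  0.36]
 [-0.15 -0.16]]
```

```bash
python3 - <<'E'
from h import *
import subprocess
M,o=crad((581.3,193.4,7.0)); fr="461.3 -235.7 281 180 0 6.65"
P=[o+M@np.array([x,0,z-19.]) for x,z in((-14,130),(-14,60),(-14,30))]
t=["%.2f %.2f %.2f 180 -20 7.0"%tuple(p) for p in P]
print(t); print(subprocess.run(["python3","mv.py",fr]+t,capture_output=True,text=True).stdout)
E
```

```text
['530.56 187.17 214.52 180 -20 7.0', '554.32 190.09 148.74 180 -20 7.0', '564.51 191.34 120.55 180 -20 7.0']
[ 0.1178 -0.412   0.0665] [ 0.06 20.   -0.35]
[ 0.1417 -0.4122  0.1323] [ 0.06 20.   -0.35]
[ 0.152  -0.4122  0.1604] [ 0.06 20.   -0.35]
```

send_rows(targets="0.03 -0.035 0 0 5 0 0; 0.06 -0.07 0 0 10 0 0; 0.1178 -0.11 0 0 15 0 0; 0.1178 -0.15 0.01 0.06 20 -0.35 0; 0.1178 -0.19 0.02 0.06 20 -0.35 0; 0.1178 -0.23 0.03 0.06 20 -0.35 0; 0.1178 -0.27 0.04 0.06 20 -0.35 0; 0.1178 -0.31 0.05 0.06 20 -0.35 0; 0.1178 -0.35 0.06 0.06 20 -0.35 0; 0.1178 -0.385 0.0665 0.06 20 -0.35 0; 0.1178 -0.412 0.0665 0.06 20 -0.35 0; 0.1178 -0.412 0.0665 0.06 20 -0.35 0")

```text
time_s: 4.55
ee_pos: [527.4, 192.7, 210.4]
ee_rot: [-180.0, -19.6, 7.4]
force: [0.2, 0.5, -2.5]
gripper_width: 23.1
gripper_force: 45.0
```

send_rows(targets="0 0 0.02 0 0 0 0; 0 0 0.04 0 0 0 0; 0 0 0.055 0 0 0 0; 0 0 0.07 0 0 0 0; 0 0 0.08 0 0 0 0; 0 0 0.09 0 0 0 0; 0 0 0.1 0 0 0 0; 0 0 0.1 0 0 0 0; 0 0 0.1 0 0 0 0; 0 0 0.1 0 0 0 0")

```text
time_s: 5.38
ee_pos: [564.8, 191.3, 121.0]
ee_rot: [-180.0, -20.1, 7.0]
force: [-0.4, 0.2, -2.1]
gripper_width: 23.0
gripper_force: 45.0
```

```bash
python3 - <<'E'
from workcell import env, eyes
import cv2
i=[eyes.grab_frame(n)["image"] for n in("side","top")]
cv2.imwrite("pics/s3.png",i[0]);cv2.imwrite("pics/t3.png",i[1])
a=cv2.resize(i[0][185:265,225:295],(525,600),interpolation=cv2.INTER_CUBIC)
cv2.imwrite("pics/s3c.png",a); s=env.state();print(s['ee_pos'],s['ee_rot'],s['force'],s['gripper_width'])
E
```

```text
[564.8843859  191.45331141 121.41775103] [-179.98277991  -20.09393038    6.99964964] [-0.42025463  0.00711601 -2.14725973] 23.264085105384126
```

View pics/s3c.png

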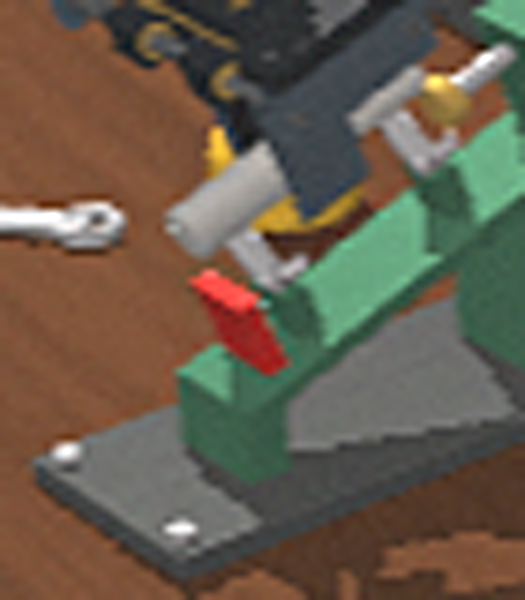

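The crop shows the bar parallel to the bed, raised and centred over both Vs. Its lower end is past the lip at about (190,230), and its upper end is just short of the brass head at (445,100). I'll lower to about 11 mm and feel for the plunger.

send_rows(targets="0 0 0.005 0 0 0 0; 0 0 0.01 0 0 0 0; 0 0 0.015 0 0 0 0; 0 0 0.019 0 0 0 0; 0 0 0.019 0 0 0 0; 0 0 0.019 0 0 0 0; 0 0 0.019 0 0 0 0; 0 0 0.019 0 0 0 0")

```text
time_s: 6.15
ee_pos: [571.1, 192.1, 102.8]
ee_rot: [180.0, -20.0, 7.0]
force: [-0.1, 0.3, -1.2]
gripper_width: 23.2
gripper_force: 45.0
```

send_rows(targets="0.001 0 0 0 0 0 0; 0.002 0 0 0 0 0 0; 0.003 0 0 0 0 0 0; 0.004 0 0 0 0 0 0; 0.004 0 0 0 0 0 0; 0.004 0 0 0 0 0 0; 0.004 0 0 0 0 0 0")

```text
time_s: 6.73
ee_pos: [574.7, 192.5, 104.0]
ee_rot: [180.0, -20.0, 7.0]
force: [0.2, 0.0, -2.7]
gripper_width: 23.2
gripper_force: 45.0
```

send_rows(targets="0.001 0 0 0 0 0 0; 0.002 0 0 0 0 0 0; 0.002 0 0 0 0 0 0; 0.002 0 0 0 0 0 0; 0.002 0 0 0 0 0 0; 0.002 0 0 0 0 0 0")

```text
time_s: 7.23
ee_pos: [576.1, 192.6, 104.3]
ee_rot: [180.0, -19.9, 7.0]
force: [-2.6, -0.6, -2.4]
gripper_width: 23.4
gripper_force: 45.0
```

send_rows(targets="0.001 0 0 0 0 0 0; 0.002 0 0 0 0 0 0; 0.002 0 0 0 0 0 0; 0.002 0 0 0 0 0 0; 0.002 0 0 0 0 0 0; 0.002 0 0 0 0 0 0")

```text
time_s: 7.73
ee_pos: [578.0, 192.9, 105.0]
ee_rot: [180.0, -19.9, 7.0]
force: [-4.7, -0.3, -2.8]
gripper_width: 23.3
gripper_force: 45.0
```

send_rows(targets="0.001 0 0 0 0 0 0; 0.002 0 0 0 0 0 0; 0.003 0 0 0 0 0 0; 0.004 0 0 0 0 0 0; 0.004 0 0 0 0 0 0; 0.004 0 0 0 0 0 0; 0.004 0 0 0 0 0 0; 0.004 0 0 0 0 0 0")

```text
time_s: 8.4
ee_pos: [580.8, 193.2, 106.0]
ee_rot: [180.0, -19.8, 7.0]
force: [-8.3, 0.1, -2.6]
gripper_width: 23.3
gripper_force: 45.0
```

send_rows(targets="0.001 0 0 0 0 0 0; 0.002 0 0 0 0 0 0; 0.003 0 0 0 0 0 0; 0.004 0 0 0 0 0 0; 0.004 0 0 0 0 0 0; 0.004 0 0 0 0 0 0; 0.004 0 0 0 0 0 0; 0.004 0 0 0 0 0 0")

```text
time_s: 9.07
ee_pos: [583.6, 193.5, 106.9]
ee_rot: [180.0, -19.7, 7.0]
force: [-10.1, 0.8, -2.4]
gripper_width: 22.8
gripper_force: 45.0
```

send_rows(targets="0 0 0.002 0 0 0 0; 0 0 0.004 0 0 0 0; 0 0 0.006 0 0 0 0; 0 0 0.006 0 0 0 0; 0 0 0.006 0 0 0 0; 0 0 0.006 0 0 0 0")

```text
time_s: 9.57
ee_pos: [585.5, 193.4, 101.1]
ee_rot: [179.9, -19.7, 7.0]
force: [-9.0, -0.4, -2.8]
gripper_width: 23.5
gripper_force: 45.0
```

send_rows(targets="0 0 0.001 0 0 0 0; 0 0 0.002 0 0 0 0; 0 0 0.003 0 0 0 0; 0 0 0.003 0 0 0 0; 0 0 0.003 0 0 0 0; 0 0 0.003 0 0 0 0")

```text
time_s: 10.07
ee_pos: [586.6, 193.7, 98.9]
ee_rot: [180.0, -19.7, 7.0]
force: [-11.6, -0.7, 1.4]
gripper_width: 22.9
gripper_force: 45.0
```

send_rows(targets="0 0 0.001 0 0 0 0; 0 0 0.001 0 0 0 0; 0 0 0.001 0 0 0 0; 0 0 0.001 0 0 0 0")

```text
time_s: 10.4
ee_pos: [586.8, 193.9, 98.7]
ee_rot: [180.0, -19.8, 6.9]
force: [-14.8, -0.4, 6.7]
gripper_width: 22.8
gripper_force: 45.0
```

```bash
python3 - <<'E'
from workcell import env, eyes
import cv2
i=[eyes.grab_frame(n)["image"] for n in("side","top")]
cv2.imwrite("pics/s4.png",i[0]);cv2.imwrite("pics/t4.png",i[1])
a=cv2.resize(i[0][195:255,230:290],(600,600),interpolation=cv2.INTER_CUBIC)
cv2.imwrite("pics/s4c.png",a); s=env.state();print(s['ee_pos'],s['ee_rot'],s['force'],s['torque'])
E
```

```text
[586.77522682 193.9161363   98.72307929] [179.99056548 -19.74870118   6.93264441] [-14.2289117   -0.17799319   5.69683343] [ 0.00673702  2.00778474 -0.03064505]
```

View pics/s4c.png

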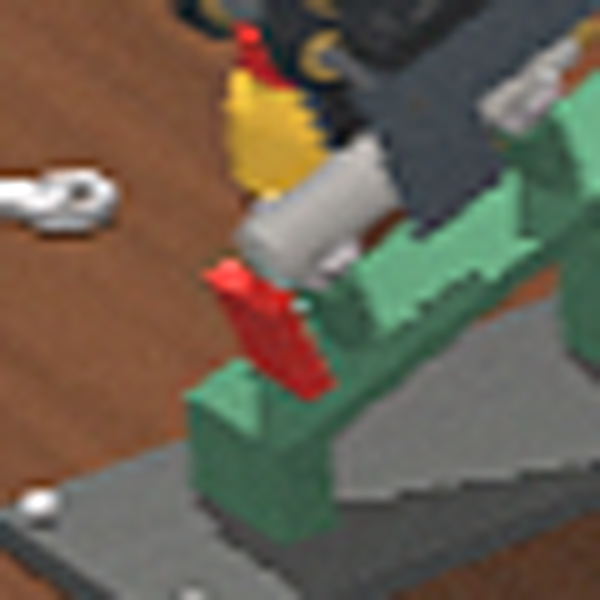

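The crop shows the lower end tucked behind the lip at about (275,265), and the force says the bar is seated. I'll ease the grip, open, then back out square to the slope.

send_rows(targets="-0.001 0 0 0 0 0 0; -0.001 0 0 0 0 0 0; -0.001 0 0 0 0 0 0; -0.001 0 0 0 0 0 0", grip_force=6)

```text
time_s: 10.83
ee_pos: [587.3, 194.2, 98.5]
ee_rot: [-180.0, -19.9, 7.0]
force: [-9.9, 1.4, 3.2]
gripper_width: 23.8
gripper_force: 6.0
```

send_rows(targets="0 0 0 0 0 0 30; 0 0 0 0 0 0 40; 0 0 0 0 0 0 50; 0 0 0 0 0 0 60; 0 0 0 0 0 0 60; 0 0 0 0 0 0 60; 0 0 0 0 0 0 60; 0 0 0 0 0 0 60")

```text
time_s: 11.5
ee_pos: [588.6, 194.3, 98.4]
ee_rot: [180.0, -20.0, 7.0]
force: [0.5, -0.7, 0.5]
gripper_width: 54.7
gripper_force: 0.0
```

send_rows(targets="0 0 -0.01 0 0 0 60; 0 0 -0.025 0 0 0 60; 0 0 -0.05 0 0 0 60; 0 0 -0.08 0 0 0 60; 0 0 -0.11 0 0 0 60; 0 0 -0.14 0 0 0 60; 0 0 -0.17 0 0 0 60; 0 0 -0.2 0 0 0 60; 0 0 -0.2 0 0 0 60; 0 0 -0.2 0 0 0 60")

```text
time_s: 12.33
ee_pos: [520.7, 186.2, 289.1]
ee_rot: [-179.9, -20.3, 7.0]
force: [0.0, 0.3, -0.2]
gripper_width: 54.2
gripper_force: 0.0
```

```bash
python3 - <<'E'
from workcell import env, eyes
import cv2
i=[eyes.grab_frame(n)["image"] for n in("side","top")]
cv2.imwrite("pics/s5.png",i[0]);cv2.imwrite("pics/t5.png",i[1])
a=cv2.resize(i[0][185:245,230:310],(800,600),interpolation=cv2.INTER_CUBIC)
cv2.imwrite("pics/s5c.png",a); s=env.state();print(s['ee_pos'],s['force'],s['gripper_width'],s['time_s'])
E
```

```text
[519.80346022 185.67660642 285.57888653] [-0.38621923 -0.58912548  0.18731113] 54.536929281529794 12.4333
```

View pics/s5c.png

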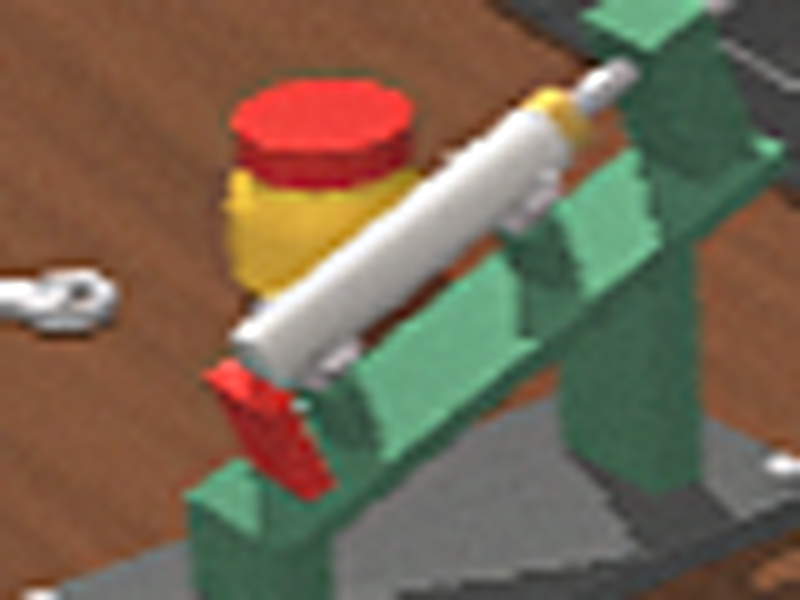

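The crop shows the released bar lying along the bed between the lip at (260,400) and the brass head at (555,110). As a last check, I'll compare its outline numerically with the fitted pose.

```bash
python3 - <<'E'
from h import *
M,o=crad((581.3,193.4,7.0))
L=np.array([(-60,0,0),(60,0,0),(-60,0,7),(-60,17,-5),(-70,17,-5)])
q=(proj(o+L@M.T,side)-np.array([230,185])+.5)*10-.5
print(q.round(0))
# outline of fitted bar
t=np.linspace(0,2*np.pi,60)
for x in(-60,60):
    for z in (0,7):
        c=(proj(o+np.c_[0*t+x,12*np.cos(t),12*np.sin(t)+z]@M.T,side)-[230,185]+.5)*10-.5; print(x,z,c.min(0).round(),c.max(0).round())
E
```

```text
[[253. 368.]
 [544. 141.]
 [245. 351.]
 [227. 361.]
 [202. 380.]]
-60 0 [227. 335.] [279. 400.]
-60 7 [219. 318.] [272. 383.]
60 0 [518. 109.] [570. 172.]
60 7 [511.  92.] [564. 155.]
```

The bar's image angle is 38.1° against 38.0° predicted. Both ends show the same small normal offset, about 1.7 mm, which is within calibration. So it is seated in both Vs and not riding on the lip, and I'm handing it in.

```bash
python3 -c "
from workcell import env
print(env.job_done())"
```

```text
the job is handed in; nothing more can be done
None
```

I loaded the 120 mm bar in the cradle, where the last picture shows it seated in both V rests and held by the spring against the lip; I handed the job in after about 12.5 s of robot time, and no verdict was returned.

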